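Lock an extraction tube in the slanted ratchet forceps

TASK

The ratchet forceps on the slanted stand are locked shut and empty: press the loose (left) handle sideways, down into the slant, so that the teeth part and the handles spring open. Lay the extraction tube on the slant, cap end up, its barrel in the white V rest and its foot between the jaws at the small white stop, then squeeze the handles until the ratchet catches and the forceps hold the tube by themselves. Leave the other things on the bench where they are.

Things in the scene. Friction and masses are not known exactly. Their poses are not given: they have to be found in the camera images.
- pivot (a point): Scissor joint of the steel forceps (200 mm long), 125 mm above the bench on a grey two-rod stand. Axes of all forceps points: x runs up the slant, 35 deg above level, from the finger rings to the jaws; y is level, to the left of x; z is square to the slant, upward, leaning over toward the rings. The base plate, 225 x 110 mm, lies 16 mm high under it all.
- seat (a point): Where the middle of the tube lies when laid in: 99 mm up the slant from the pivot, same axes. Along x from the pivot: foot stop's face at 26 mm, jaws 27 to 63, free air all round at 66 to 120 for fingers, V rest (28 mm wide at its mouth) at 122 to 142. Fixed jaw's face at y +9 mm; the other jaw, open, at y -10 to -17; jaws reach z -5 to +6, V rest's top edges z +4, foot shelf z -6.
- fixed_handle (a point): Middle of the fixed shank (round bar, 8 mm), 55 mm down the slant from the pivot at y -9 mm. It does not move. Nothing lies within 40 mm below the shanks here. Same axes as the pivot.
- handle (a point): Middle of the loose (left) shank, round bar 8 mm, 55 mm from the pivot; swings to +y to open. Both shanks span 34 mm outside when locked empty, 56 mm when open. Open, its finger ring swings out and forward to 16 mm behind the fixed-handle point (x) at y +50 to +85: keep fingers off it. Closing takes 6 N here, 10 to 20 N on the tube, tooth by tooth. Axes turn with it.
- release (a point): Top of the loose handle where shank and finger ring meet, 97 mm from the pivot. Pressed along the pivot's -z by 6 to 10 mm (about 3 to 4 N; stop at 12 mm) the teeth part, and a spring swings the handle open to +y as soon as the finger lets it slide or lifts off; the handle then springs back up. Closing with the handle pressed down does not catch.
- swing (a joint): Angle of the loose half of the forceps, rad: 0.46 sprung fully open, about 0.185, 0.13 and 0.075 held on the first, second and third tooth, 0 fully closed. To catch a tooth go 0.015 past it. The jaws touch the tube at about 0.22. At the start it is locked empty at about 0.13.
- tube_mid (a point): Middle of the loose extraction tube, 147 mm long, about 20 g, lying on the bench at the start: pale barrel 11.6 mm thick and 123 mm long, cap 17 mm thick and 24 mm long. x points along the tube to the cap; the middle lies 73 mm from either end, on the barrel; the barrel runs 49 mm beyond it to the cap.
- dropper_blue: Bystander: white dropper bottle with a blue cap, 33 mm thick, 94 mm high; origin at the centre of its underside.
- dropper_red: Bystander: white dropper bottle with a red cap, 33 mm thick, 94 mm high; origin at the centre of its underside.
- cup: Bystander: clear sample cup with green leaf in it, 51 mm wide, 64 mm high; origin at the centre of its underside.
- timer: Bystander: white bench timer, 32 x 68 mm, 62 mm high; origin at the centre of its underside.
- marker: Bystander: white marker pen with a purple cap lying on the bench, 134 x 18 mm; origin under its middle.

How it is judged:
By the outcome, as a careful person would: the job done as asked, in the order asked, and still so for the second after the job is handed in, with the robot touching nothing.
It also fails if it takes over 72 s, if anything falls off the work surface, if the arm or the gripper's body presses on something with over 40 N, if the wrist force passes 120 N, or if a joint passes its speed limit or range.

ROBOT

A 6-joint arm with a two-finger parallel gripper is mounted at the origin on a cart in front of the work surface, level with it; the furniture and walls round the work are solid. World frame = base frame: x ahead of the robot, y to its left, z up, the work surface at z = 0. Lengths are in m, angles in rad, forces in N, time in s.
With the tool pointing down it reaches from about 0.25 to 0.725 m from the base axis. Payload 4 kg.
Tool frame: the origin (TCP) lies midway between the tips of the shut fingers; the grasp point (between the pads) lies 19 mm behind it (bot.grip_point_offset is the distance from the TCP to the grasp point, in m); z points along the fingers, y is the line along which they close (so a half turn about z gives the same grasp; the last joint's range is limited). The gripper opens to 85 mm and grips with 20 to 120 N. Pads are 22 mm wide; open, the fingers measure 114 mm over their backs; the gripper's body (76 mm by 85 mm) begins 54 mm behind the grasp point. The pads swing forward as they close: fully open they stand 13 mm farther back than shut.
Start: joints at [-1.339, 0.241, 0.005, 1.335, 0, 1.571], TCP at [0.115, -0.487, 0.231] pointing down, gripper open.
Joint ranges: [-2.72, 2.72], [-1.05, 1.87], [-1.09, 1.28], [-1.99, 2.15], [-1.42, 1.44], [-3.14, 3.14]. Speed limits (rad/s): [2.79, 2.79, 3.14, 3.14, 3.14, 3.14].

INTERFACE

Orientations are given as a unit quaternion [x, y, z, w].
In Python, from workcell import bot gives the robot as it stands.
- The arm moves only by the tool step_arm, never from a script. Its argument "targets" is text: rows parted by semicolons, each of 7 numbers parted by spaces: the opening, from -1 (shut) to 1 (fully open), so that 0 is half open, then the shift along the world's x, y, z normalised to -1 to 1, where 1 is 0.5 m, then the turn, a rotation vector about the world's x, y, z normalised to -1 to 1, where 1 is pi/4 rad. In form: gripper x y z wx wy wz; .... A call has 1 to 10 rows; each row is the pose to reach, as a shift and turn from the pose commanded when the call began; what a row does not reach only later rows make up. A row lasts 1/12 s, in which the tool goes at most 41.7 mm and 7.16 degrees, less where a joint would pass 70% of its speed; a pose out of reach is approached as far as the arm can. A call with a number of a shift or a turn outside -1 to 1 is refused whole. A call with a gripper value outside its range is refused whole. The fingers move at their own pace and stop on an object; the grip force is fixed at half the most. Time passes only in rows, so rows that repeat a pose let the fingers close. It gives the time, the measured TCP pose, the force, the opening and the grip force at its end, in the units of the state.
- bot.get_obs(): the state, without advancing time (a new reading comes with each control period).
- bot.camera(name): name is "side" or "top" or "wrist"; returns the picture (384x512x3 uint8, red, green, blue); there is no depth.
- bot.camera_info(name): a dict with "vertical_fov" (degrees; the focal length in pixels is half the picture's height over the tangent of half this angle, whatever the lens; pixels are square), "cx", "cy" (the principal point, pixels), "pose" (4x4, takes a point from camera to world coordinates). Camera axes: x right, y up, looking along -z (the intrinsics and any distortion apply to the point x, -y, -z); pixel columns grow to the right and rows downward; lengths in m; the calibration is good to about 2 mm. A picture is of the moment at which its call begins: read the wrist's pose just before it. camera_info takes no time and is no camera call; for the wrist camera it gives the pose at the moment of the call.
- bot.job_done(): hands the job in; it is judged then, once.
The state is a dict: "clock": time; "joint_pos": joint angles; "joint_vel": joint speeds; "tau": joint torques, N m; "eef_pos": TCP position; "tool_rot": TCP orientation; "ft_force": force on the tool from outside, world axes, zero at the start; "ft_torque": the same for the moment, N m; "grip_width": finger opening in m; "grasp_force": force on a finger pad.
Only numpy, scipy, OpenCV 4.12 (cv2) and the standard library are available. Lean on these libraries where they do the work, as an engineer would, in place of code of your own. Each camera call takes 0.05 s, during which the arm holds its last target. There are 200 camera calls.

## Working session

There is one attempt and no reset: what is moved stays moved. The work goes in short steps, Python scripts to look and compute and a tool call to move; the robot and the scene stay as the last step left them, time stands still between calls to the robot, and variables do not carry over. Pictures are saved under pics/ and viewed, at most 10 in all, crops included, and the job is handed in when it is done.

Besides the shell and the picture viewer there is one more tool, called after "Request:" as name(argument=value, ...) on one line, values as JSON. step_arm: Moves the arm, as the interface text tells. Scaled input: -1 to 1 covers 0.5 m each way for a shift and pi/4 rad each way for a turn. Its arguments: {"type":"object","properties":{"targets":{"type":"string"}},"required":["targets"]}

```bash
ls; mkdir -p pics; python3 - <<'E'
from workcell import bot
import cv2,json
o=bot.get_obs(); print({k:(v if not hasattr(v,'round') else v) for k,v in o.items()})
for n in ("side","top"):
    i=bot.camera_info(n); print(n,i)
    im=bot.camera(n); cv2.imwrite(f"pics/{n}0.png",im[:,:,::-1])
print(bot.camera_info("wrist"), bot.grip_point_offset)
E
```

```text
pics
{'clock': 0.0, 'joint_pos': array([-1.33900738e+00,  2.41407754e-01,  3.74560418e-03,  1.33518602e+00,
        1.47507420e-05,  1.57077703e+00]), 'joint_vel': array([-7.61360850e-06, -8.24417528e-04, -7.12718042e-05,  4.76796650e-05,
       -5.16130604e-04, -1.14239978e-03]), 'tau': array([-2.36235428e-04, -3.72315466e+01,  2.52408689e+01,  1.70976348e-02,
       -7.03830619e-05, -6.53532652e-06]), 'eef_pos': array([ 0.11472229, -0.48602769,  0.23042371]), 'tool_rot': array([ 9.93290111e-01,  1.15644724e-01, -1.11296817e-04, -1.01989247e-03]), 'ft_force': array([ 0.46095363, -0.9156817 , -0.4245533 ]), 'ft_torque': array([ 0.00975108, -0.00296377, -0.00130909]), 'grasp_force': 0.0, 'grip_width': 0.0851705866579178}
side {'vertical_fov': 54.85816479838786, 'cx': 252.45363642392408, 'cy': 190.42048077386016, 'pose': array([[-0.85509243,  0.30784752, -0.41718921,  0.13563907],
       [-0.5184684 , -0.51194215,  0.68491295,  0.91951863],
       [-0.00272799,  0.80196331,  0.59736707,  0.69717257],
       [ 0.        ,  0.        ,  0.        ,  1.        ]])}
top {'vertical_fov': 53.903048333156306, 'cx': 255.62687426459158, 'cy': 192.52473447221024, 'pose': array([[-0.00950911,  0.9932411 , -0.11567923,  0.39884286],
       [-0.99985152, -0.00778175,  0.01537473,  0.25239636],
       [ 0.01437062,  0.11580826,  0.99316763,  1.32222371],
       [ 0.        ,  0.        ,  0.        ,  1.        ]])}
{'vertical_fov': 58.46560615778289, 'cx': 261.97821018449145, 'cy': 190.55622798479746, 'pose': array([[ 0.23063183,  0.93827426,  0.25777968,  0.18054642],
       [-0.97303946,  0.22287508,  0.0593372 , -0.47130539],
       [-0.00177809, -0.26451485,  0.96437997,  0.37172241],
       [ 0.        ,  0.        ,  0.        ,  1.        ]])} 0.0187
```

View pics/top0.png

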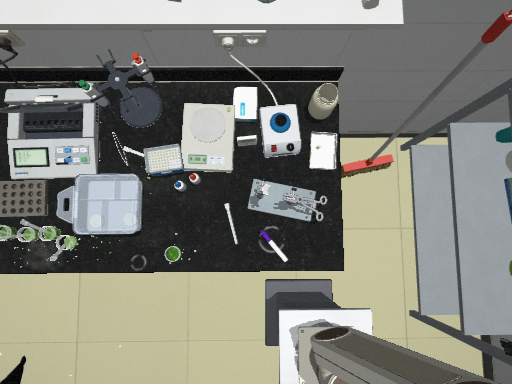

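View pics/side0.png

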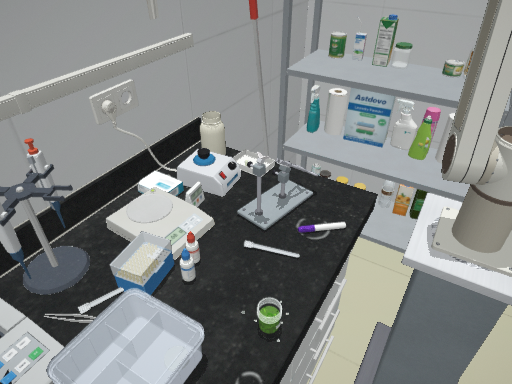

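The top view shows the forceps stand around px (285,200), with rings on the right (world -y) and jaws on the left. The tube is at (227,205)–(236,243), the marker around (274,246), and the droppers at (180,185)/(194,178). The side view shows the stand around (275,195) and the tube at (245,243)–(298,256). I'll zoom in on both.

```bash
python3 - <<'E'
import cv2,numpy as np
a=cv2.imread('pics/top0.png')[168:268,210:335]; b=cv2.imread('pics/side0.png')[140:265,232:332]
a=cv2.resize(a,(750,600),interpolation=3)
b=cv2.resize(b,(480,600),interpolation=3)
cv2.imwrite('pics/ta.png',a); cv2.imwrite('pics/sa.png',b)
E
```

```text
(no output)
```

View pics/ta.png

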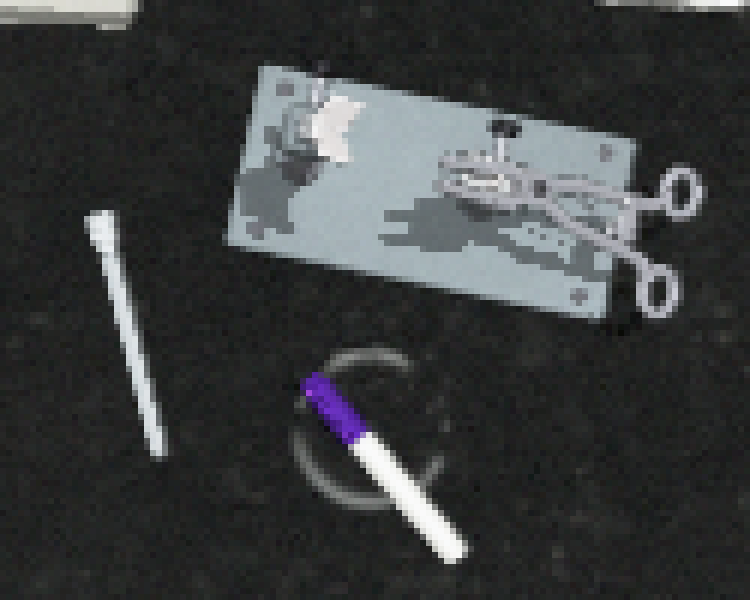

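View pics/sa.png

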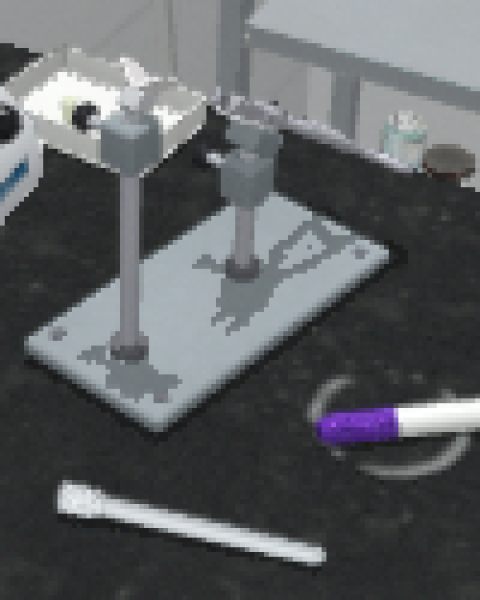

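The zoomed top view gives these crop pixels: plate corners (262,66), (636,140), (605,322), (228,244), pivot screw about (540,187), V rest about (338,128). The tube's cap end is at (100,212) and its foot at (158,458). Next I'll cast rays.

```bash
cat > h.py <<'E'
import numpy as np
from scipy.spatial.transform import Rotation as R
from workcell import bot
def ray(info,px):
    f=192/np.tan(np.radians(info['vertical_fov']/2)); T=np.array(info['pose'])
    d=T[:3,:3]@np.array([(px[0]-info['cx'])/f,-(px[1]-info['cy'])/f,-1]); return T[:3,3],d
def onz(info,px,z):
    o,d=ray(info,px); return o+d*(z-o[2])/d[2]
def proj(info,p):
    f=192/np.tan(np.radians(info['vertical_fov']/2)); T=np.array(info['pose'])
    c=T[:3,:3].T@(np.asarray(p)-T[:3,3]); return np.array([info['cx']+f*c[0]/-c[2],info['cy']-f*c[1]/-c[2]])
E
python3 - <<'E'
from h import *
np.set_printoptions(precision=4,suppress=True)
t=bot.camera_info('top');s=bot.camera_info('side')
T=lambda x,y,z:onz(t,(210+x/6-.4,168+y/6-.4),z)
S=lambda x,y,z:onz(s,(232+x/4.8-.4,140+y/4.8-.4),z)
c=[T(*p,.016) for p in ((262,66),(636,140),(605,322),(228,244))]
print('plate',np.array(c)); e1=(c[0]+c[3]-c[1]-c[2])[:2]; print('yaw',np.degrees(np.arctan2(e1[1],e1[0])),np.linalg.norm(e1)/2,np.mean(c,0))
cs=[S(*p,.016) for p in ((25,345),(158,430),(400,250))];print('side plate',np.array(cs))
p=T(540,187,.129);v=T(345,128,.2);print('pivot',p,'V',v,np.degrees(np.arctan2(*(v-p)[1::-1])),np.linalg.norm((v-p)[:2]))
for F,a,b in((T,(100,212),(158,458)),(S,(60,500),(324,556))):
    A=F(*a,.006);B=F(*b,.006);print('tube',A,B,(A+B)/2,np.linalg.norm(A-B),np.degrees(np.arctan2(*(A-B)[1::-1])))
print('rings',T(682,193,.06),T(658,290,.06))
E
```

```text
plate [[0.6001 0.24   0.016 ]
 [0.5549 0.0226 0.016 ]
 [0.4494 0.0435 0.016 ]
 [0.4963 0.2605 0.016 ]]
yaw 78.03599505902481 0.2219883988242754 [0.5252 0.1417 0.016 ]
side plate [[0.5974 0.2479 0.016 ]
 [0.4925 0.2716 0.016 ]
 [0.4438 0.0453 0.016 ]]
pivot [0.5167 0.0942 0.129 ] V [0.5401 0.2005 0.2   ] 77.59536821118681 0.10884388596984562
tube [0.5163 0.335  0.006 ] [0.374  0.3017 0.006 ] [0.4452 0.3183 0.006 ] 0.14615813849543377 13.154975996743513
tube [0.5158 0.3384 0.006 ] [0.3745 0.3016 0.006 ] [0.4451 0.32   0.006 ] 0.14598096522455584 14.603140420600136
rings [0.5195 0.0053 0.06  ] [0.4653 0.0204 0.06  ]
```

Both views agree: yaw ≈ 78°, pivot ≈ (0.517, 0.094, 0.125), tube middle ≈ (0.445, 0.319) with its yaw ≈ 14°. Next I'll work out the first move, shut fingers square to the slant above the release point.

```bash
cat >> h.py <<'E'
np.set_printoptions(precision=4,suppress=True)
YAW=78.; P=np.array([.517,.094,.125])
import os,json
if os.path.exists('frame.json'): YAW,P=json.load(open('frame.json')); P=np.array(P)
def F():
    a,b=np.radians(YAW),np.radians(35)
    x=np.array([np.cos(b)*np.cos(a),np.cos(b)*np.sin(a),np.sin(b)]);y=np.array([-np.sin(a),np.cos(a),0]);return np.c_[x,y,np.cross(x,y)]
def W(x,y,z): return P+F()@np.array([x,y,z])/1000   # forceps mm -> world
def toF(p): return F().T@(np.asarray(p)-P)*1000
def Rt(): f=F(); return np.c_[f[:,0],-f[:,1],-f[:,2]]   # tool square to slant
def delta(pos,Rm):
    o=bot.get_obs(); r=(R.from_matrix(Rm)*R.from_quat(o['tool_rot']).inv()).as_rotvec()
    print('shift',(pos-o['eef_pos'])/.5,'turn',r/(np.pi/4),'deg',np.degrees(np.linalg.norm(r)))
def st():
    o=bot.get_obs();print('t',o['clock'],'q',o['joint_pos'],'tcp',o['eef_pos'],'F',toF(o['eef_pos']),'ft',o['ft_force'],'ftF',F().T@o['ft_force'],'w',o['grip_width'],o['grasp_force'])
E
python3 - <<'E'
from h import *
t=bot.camera_info('top')
print('rel',W(-92,30,4),toF(onz(t,(210+640/6-.4,168+262/6-.4),.075)))
print(W(-92,35,80)); delta(W(-92,35,80),Rt())
E
```

```text
rel [0.4715 0.0243 0.0755] [-84.098   23.4396  -2.1527]
[ 0.4576 -0.0173  0.1378]
shift [ 0.6857  0.9375 -0.1855] turn [ 0.5842 -0.5748  1.3905] deg 72.63040928047727
```

Request:
step_arm(targets="-1 0.34 0.47 0 0.29 -0.29 0.7;-1 0.34 0.47 0 0.29 -0.29 0.7;-1 0.34 0.47 0 0.29 -0.29 0.7;-1 0.34 0.47 0 0.29 -0.29 0.7;-1 0.34 0.47 0 0.29 -0.29 0.7;-1 0.5 0.7 0 0.4 -0.4 0.95;-1 0.5 0.7 0 0.4 -0.4 0.95;-1 0.6 0.8 0 0.4 -0.4 0.95;-1 0.6 0.8 0 0.4 -0.4 0.95;-1 0.6 0.8 0 0.4 -0.4 0.95")

```text
clock: 0.93
eef_pos: [0.3635, -0.1504, 0.2307]
tool_rot: [0.86, 0.463, 0.169, -0.134]
ft_force: [1.3, -0.2, 0.2]
grip_width: 0.0002
grasp_force: 0.0
```

```bash
python3 - <<'E'
from h import *
st(); delta(W(-92,35,80),Rt())
E
```

```text
t 0.9333 q [-0.7073  0.1115 -0.2324  1.3645  0.4133  1.4166] tcp [ 0.3635 -0.1504  0.2307] F [-161.2903   99.3546  242.0234] ft [ 1.3219 -0.2472  0.1872] ftF [ 0.1344 -1.3445  0.1344] w 0.0001608017817300327 0.0
shift [ 0.1881  0.2661 -0.186 ] turn [ 0.1802 -0.1763  0.4436] deg 22.961841849553778
```

Request:
step_arm(targets="-1 0.18 0.26 -0.1 0.18 -0.18 0.44;-1 0.18 0.26 -0.1 0.18 -0.18 0.44;-1 0.18 0.26 -0.1 0.18 -0.18 0.44;-1 0.18 0.26 -0.1 0.18 -0.18 0.44;-1 0.18 0.26 -0.1 0.18 -0.18 0.44;-1 0.18 0.26 -0.1 0.18 -0.18 0.44")

```text
clock: 1.43
eef_pos: [0.4523, -0.0199, 0.1799]
tool_rot: [0.74, 0.601, 0.234, -0.19]
ft_force: [-0.7, -0.9, 0.8]
grip_width: -0.0002
grasp_force: 0.0
```

```bash
python3 - <<'E'
from h import *
import cv2
st(); delta(W(-92,35,80),Rt())
i=bot.camera_info('wrist'); im=bot.camera('wrist'); cv2.imwrite('pics/w1.png',im[:,:,::-1])
for p in ((0,0,0),(-92,30,4),(-92,35,4),(-55,-9,0),(132,0,0)): print(p,proj(i,W(*p)))
E
```

```text
t 1.4333 q [-0.4291  0.2662 -0.2555  1.2015  0.595   1.3021] tcp [ 0.4523 -0.0199  0.1799] F [-70.7959  39.6514 116.5355] ft [-0.6956 -0.9365  0.7644] ftF [-0.4304  0.4856  1.2345] w -0.00019484358995952103 0.0
shift [ 0.0106  0.0051 -0.0842] turn [-0.0011  0.0011 -0.0025] deg 0.13428076895392457
(0, 0, 0) [316.4396  89.8943]
(-92, 30, 4) [273.5219 212.2428]
(-92, 35, 4) [267.1283 212.2214]
(-55, -9, 0) [324.9395 164.8649]
(132, 0, 0) [ 326.0958 -131.6617]
```

View pics/w1.png

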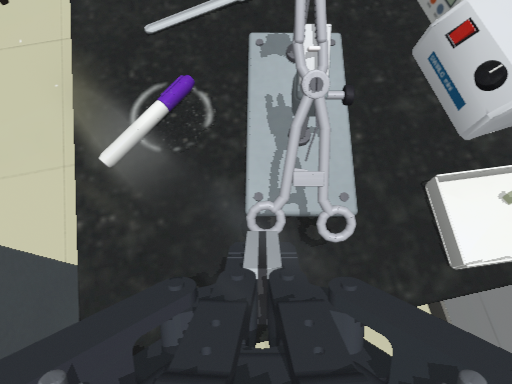

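The wrist view shows the pivot at (316,84), the loose ring at (265,217) with the shank/ring junction at about (280,201), the fixed ring at (336,223), and the ratchet bar at (310,178). I'll refine the frame from this.

```bash
python3 - <<'E'
from h import *
import cv2
i=bot.camera_info('wrist')
def onF(px,z):
    o,d=ray(i,px); n=F()[:,2]; return toF(o+d*((P+n*z/1000-o)@n)/(d@n))
for n,px,z in (('pivot',(316,84),5),('pivot0',(316,84),0),('ringL',(265,217),0),('ringR',(336,223),0),('junc',(280,201),3),('shankR(same row)',(326,150),0),('shankL',(295,150),0)): print(n,onF(px,z))
# plate corners
for px in ((249,33),(340,34),(247,215),(356,215)): print(onz(i,px,.016))
E
```

```text
pivot [3.3229 0.4108 5.    ]
pivot0 [ 3.4911 -0.3519 -0.    ]
ringL [-98.432   36.0512  -0.    ]
ringR [-103.4657  -21.1749   -0.    ]
junc [-84.0832  24.4201   3.    ]
shankR(same row) [-44.4164 -10.0619   0.    ]
shankL [-44.4627  13.5034   0.    ]
[0.4972 0.2596 0.016 ]
[0.6019 0.2362 0.016 ]
[0.452 0.042 0.016]
[0.5547 0.0204 0.016 ]
```

```bash
python3 - <<'E'
from h import *
json.dump([78.,list(W(3,0,0))],open('frame.json','w'))
E
python3 - <<'E'
from h import *
print(P);delta(W(-93,30,14),Rt()); print('zf/0.5 per mm',F()[:,2]/500,'yf',F()[:,1]/500,'xf',F()[:,0]/500)
E
```

```text
[0.5175 0.0964 0.1267]
shift [ 0.0367  0.0826 -0.1915] turn [-0.0002  0.0026  0.0003] deg 0.1170113136425155
zf/0.5 per mm [-0.0002 -0.0011  0.0016] yf [-0.002   0.0004  0.    ] xf [0.0003 0.0016 0.0011]
```

Request:
step_arm(targets="-1 0.037 0.083 -0.192 0 0 0;-1 0.037 0.083 -0.192 0 0 0;-1 0.037 0.083 -0.192 0 0 0;-1 0.037 0.083 -0.192 0 0 0;-1 0.037 0.083 -0.192 0 0 0")

```text
clock: 1.9
eef_pos: [0.4705, 0.019, 0.0853]
tool_rot: [0.742, 0.599, 0.235, -0.188]
ft_force: [0.5, -0.6, 0.3]
grip_width: 0.0003
grasp_force: 0.0
```

```bash
python3 - <<'E'
from h import *
st(); delta(W(-93,30,2),Rt());delta(W(-93,30,-5),Rt())
E
```

```text
t 1.9 q [-0.336   0.3726 -0.3927  0.8896  0.6067  1.4207] tcp [0.4705 0.019  0.0853] F [-93.8097  29.8903  15.1193] ft [ 0.4873 -0.628   0.3103] ftF [-0.2423 -0.6072  0.5484] w 0.0003086470401673903 0.0
shift [ 0.0032  0.0161 -0.0206] turn [-0.0006  0.0026  0.0044] deg 0.2296974359992789
shift [ 0.0049  0.0239 -0.032 ] turn [-0.0006  0.0026  0.0044] deg 0.2296974359992789
```

Request:
step_arm(targets="-1 0.003 0.016 -0.021 0 0 0;-1 0.003 0.016 -0.021 0 0 0;-1 0.003 0.016 -0.021 0 0 0")

```text
clock: 2.15
eef_pos: [0.4736, 0.0263, 0.0764]
tool_rot: [0.742, 0.6, 0.236, -0.187]
ft_force: [-0.0, -0.3, 0.4]
grip_width: 0.0
grasp_force: 0.0
```

Request:
step_arm(targets="-1 0.001 0.004 -0.006 0 0 0;-1 0.002 0.008 -0.011 0 0 0;-1 0.002 0.008 -0.011 0 0 0")

```text
clock: 2.4
eef_pos: [0.4741, 0.0313, 0.0697]
tool_rot: [0.741, 0.6, 0.236, -0.187]
ft_force: [0.0, -0.2, 0.7]
grip_width: -0.0001
grasp_force: 0.0
```

```bash
python3 - <<'E'
from h import *
st()
E
```

```text
t 2.4 q [-0.3081  0.3907 -0.4174  0.8249  0.6088  1.4539] tcp [0.4741 0.0313 0.0697] F [-92.289   28.9692  -5.0171] ft [ 0.0414 -0.1834  0.7495] ftF [ 0.29   -0.0786  0.7119] w -5.129229053722604e-05 0.0
```

Request:
step_arm(targets="-1 0.001 0.003 -0.005 0 0 0;-1 0.001 0.003 -0.005 0 0 0;-1 0.001 0.003 -0.005 0 0 0")

```text
clock: 2.65
eef_pos: [0.4742, 0.0332, 0.0667]
tool_rot: [0.741, 0.6, 0.235, -0.188]
ft_force: [0.0, 0.0, 0.2]
grip_width: -0.0
grasp_force: 0.0
```

```bash
python3 - <<'E'
from h import *
import cv2
st()
im=bot.camera('wrist');cv2.imwrite('pics/w2.png',cv2.resize(im[130:290,170:370,::-1],(750,600)))
E
```

```text
t 2.65 q [-0.3039  0.3952 -0.4208  0.8157  0.609   1.458 ] tcp [0.4742 0.0332 0.0667] F [-92.4439  29.1849  -8.5681] ft [0.011  0.0033 0.2435] ftF [ 0.1442 -0.0101  0.1962] w -4.4872751520419856e-05 0.0
```

View pics/w2.png

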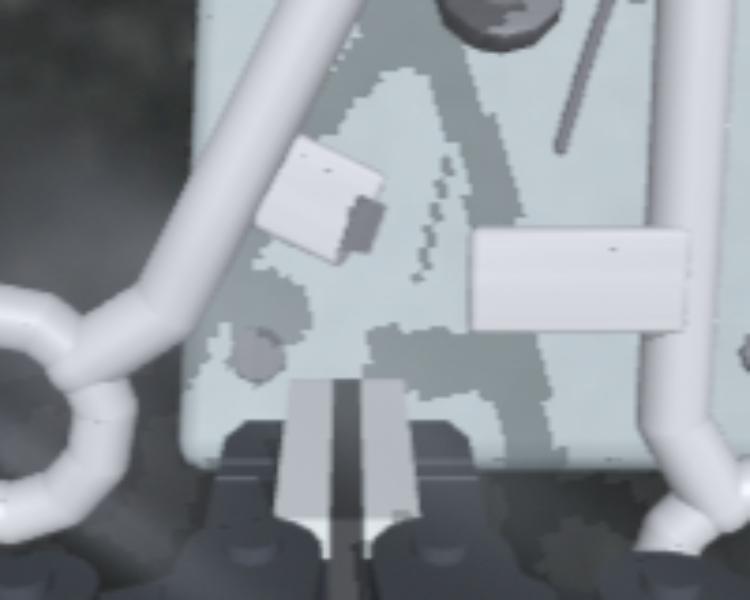

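The image shows the teeth parted and the loose handle swung open, with its ring at the left. The fingers are clear inside. Now I'll raise and move to the tube.

Request:
step_arm(targets="-1 -0.01 -0.04 0.06 0 0 0;-1 -0.02 -0.08 0.12 0 0 0;-1 -0.03 -0.12 0.18 0 0 0;-1 -0.03 -0.146 0.24 0 0 0;-1 -0.03 -0.146 0.3 0 0 0;-1 -0.03 -0.146 0.34 0 0 0;-1 -0.03 -0.146 0.38 0 0 0")

```text
clock: 3.28
eef_pos: [0.4596, -0.0405, 0.2585]
tool_rot: [0.742, 0.6, 0.236, -0.187]
ft_force: [0.8, -0.3, 0.6]
grip_width: -0.0002
grasp_force: 0.0
```

```bash
cat >> h.py <<'E'
def Rdown(yaw):
    a=np.radians(yaw); x=np.array([np.cos(a),np.sin(a),0]); z=np.array([0,0,-1.]); return np.c_[x,np.cross(z,x),z]
E
python3 - <<'E'
from h import *
st(); delta(np.array([.445,.319,.15]),Rdown(14))
E
```

```text
t 3.2833 q [-0.463   0.2318 -0.0834  1.4222  0.5909  1.2678] tcp [ 0.4596 -0.0405  0.2585] F [-43.9352  28.1682 191.6673] ft [ 0.7927 -0.2889  0.6043] ftF [ 0.2501 -0.8355  0.5626] w -0.00016325426613453446 0.0
shift [-0.0292  0.719  -0.2171] turn [-0.5831  0.5751 -1.3741] deg 71.9836509729688
```

```bash
python3 - <<'E'
from h import *
delta(np.array([.43,.15,.28]),Rdown(136))
r=R.from_matrix(Rdown(194))*R.from_matrix(Rdown(136)).inv();print(r.as_rotvec()/(np.pi/4))
o=bot.get_obs(); r=(R.from_matrix(Rdown(194))*R.from_quat(o['tool_rot']).inv()).as_rotvec()/(np.pi/4);print(r)
E
```

```text
shift [-0.0592  0.381   0.0429] turn [-0.7787 -0.2291  1.2488] deg 67.02437778556872
[0.     0.     1.2889]
[-0.6493 -0.6582  2.4862]
```

Request:
step_arm(targets="-1 -0.06 0.38 0.05 -0.62 -0.18 1;-1 -0.06 0.38 0.05 -0.62 -0.18 1;-1 -0.06 0.38 0.05 -0.62 -0.18 1;-1 -0.06 0.38 0.05 -0.62 -0.18 1;-1 -0.06 0.38 0.05 -0.62 -0.18 1;-1 -0.06 0.38 0.05 -0.62 -0.18 1;-1 -0.06 0.38 0.05 -0.62 -0.18 1;-1 -0.06 0.38 0.05 -0.62 -0.18 1;-1 -0.06 0.38 0.05 -0.62 -0.18 1")

```text
clock: 4.03
eef_pos: [0.4291, 0.1519, 0.282]
tool_rot: [0.461, 0.885, 0.049, -0.042]
ft_force: [-0.3, 0.9, -0.1]
grip_width: -0.0002
grasp_force: 0.0
```

```bash
python3 - <<'E'
from h import *
st(); delta(np.array([.445,.319,.16]),Rdown(194))
E
```

```text
t 4.0333 q [ 0.2547  0.1285 -0.0084  1.4302  0.1284  1.2148] tcp [0.4291 0.1519 0.282 ] F [118.501   98.01   106.6419] ft [-0.3295  0.8705 -0.081 ] ftF [ 0.5949  0.5033 -0.5155] w -0.0002291015201106043 0.0
shift [ 0.0318  0.3342 -0.2441] turn [-0.1176 -0.1281  1.531 ] deg 69.33878393132551
```

Request:
step_arm(targets="0.6 0.03 0.33 -0.1 -0.08 -0.08 1;0.6 0.03 0.33 -0.1 -0.08 -0.08 1;0.6 0.03 0.33 -0.1 -0.08 -0.08 1;0.6 0.03 0.33 -0.1 -0.08 -0.08 1;0.6 0.03 0.33 -0.2 -0.08 -0.08 1;0.6 0.03 0.33 -0.2 -0.08 -0.08 1;0.6 0.03 0.33 -0.2 -0.08 -0.08 1;0.6 0.03 0.33 -0.2 -0.08 -0.08 1")

```text
clock: 4.7
eef_pos: [0.4433, 0.3145, 0.1797]
tool_rot: [0.089, 0.996, 0.015, -0.018]
ft_force: [-0.3, 0.8, 0.3]
grip_width: 0.0682
grasp_force: 0.0
```

```bash
python3 - <<'E'
from h import *
st(); delta(np.array([.445,.319,.16]),Rdown(194))
E
```

```text
t 4.7 q [0.5913 0.3599 0.0329 1.2527 0.0462 0.7693] tcp [0.4433 0.3145 0.1797] F [192.5216 117.9578 -70.1414] ft [-0.2775  0.8056  0.3003] ftF [ 0.7705  0.4389 -0.1729] w 0.06818238759328166 0.0
shift [ 0.0034  0.0089 -0.0394] turn [-0.033  -0.0506  0.5379] deg 24.359166850208148
```

Request:
step_arm(targets="0.3 0 0.01 -0.1 -0.03 -0.05 0.54;0.3 0 0.01 -0.1 -0.03 -0.05 0.54;0.3 0 0.01 -0.1 -0.03 -0.05 0.54;0.3 0 0.01 -0.1 -0.03 -0.05 0.54;0.3 0 0.01 -0.1 -0.03 -0.05 0.54;0.3 0 0.01 -0.1 -0.03 -0.05 0.54")

```text
clock: 5.2
eef_pos: [0.445, 0.3197, 0.1325]
tool_rot: [-0.121, 0.993, 0.003, 0.002]
ft_force: [1.3, -0.0, 0.1]
grip_width: 0.0556
grasp_force: 0.0
```

```bash
python3 - <<'E'
from h import *
import cv2
st(); i=bot.camera_info('wrist'); im=bot.camera('wrist'); cv2.imwrite('pics/w3.png',im[:,:,::-1])
hsv=cv2.cvtColor(im,cv2.COLOR_RGB2HSV); m=((hsv[...,2]>150)&(hsv[...,1]<60)).astype(np.uint8)
n,l,s,c=cv2.connectedComponentsWithStats(m)
for k in range(1,n):
    if s[k,4]>400:
        ys,xs=np.nonzero(l==k); box=cv2.minAreaRect(np.c_[xs,ys].astype(np.float32)); b=cv2.boxPoints(box)
        sides=sorted([(np.linalg.norm(b[j]-b[j-1]),j) for j in range(4)])
        A,B=[onz(i,(b[j]+b[j-1])/2,.006) for _,j in sides[:2]]
        print(s[k],box,A,B,(A+B)/2,np.linalg.norm(A-B),np.degrees(np.arctan2(*(A-B)[1::-1])))
E
```

```text
t 5.2 q [ 0.621   0.3908 -0.0491  1.1248  0.0038  0.3784] tcp [0.445  0.3197 0.1325] F [ 169.9062  117.3944 -111.92  ] ft [ 1.3498 -0.0491  0.0809] ftF [ 0.2369 -1.3305 -0.0671] w 0.055552371340942555 0.0
[  46    0   70   66 1855] ((76.28231811523438, 33.37574005126953), (77.07746887207031, 47.97793197631836), 61.04899978637695) [0.3522 0.15   0.006 ] [0.3904 0.1803 0.006 ] [0.3713 0.1651 0.006 ] 0.048750584303681906 -141.65830902704627
[458   0  54  16 456] ((484.5, 7.5), (15.0, 53.0), 90.0) [0.2889 0.4239 0.006 ] [0.2798 0.4604 0.006 ] [0.2843 0.4421 0.006 ] 0.037568578254681455 -75.97663086267997
[ 92   2  67  74 753] ((131.67820739746094, 31.624004364013672), (97.07705688476562, 22.103904724121094), 48.15484619140625) [0.3787 0.2295 0.006 ] [0.3425 0.1779 0.006 ] [0.3606 0.2037 0.006 ] 0.06299265076468696 54.99062361564132
[ 252   87   20  183 2611] ((261.5, 178.0), (182.0, 19.0), 90.0) [0.3745 0.3022 0.006 ] [0.5209 0.3385 0.006 ] [0.4477 0.3203 0.006 ] 0.1508237070481178 -166.07049837535817
[    0   148   180   150 16015] ((66.59507751464844, 242.35409545898438), (197.66094970703125, 119.7303237915039), 23.629377365112305) [0.5548 0.253  0.006 ] [0.5181 0.0984 0.006 ] [0.5365 0.1757 0.006 ] 0.15882794919197527 76.63091342835615
```

View pics/w3.png

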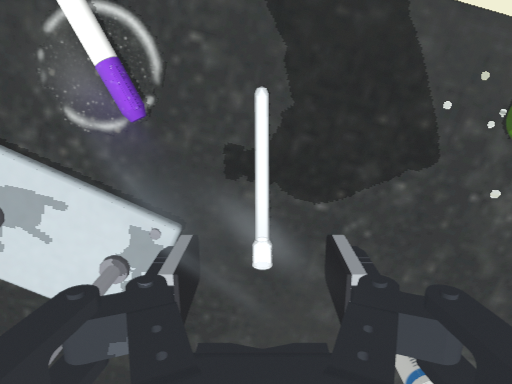

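The tube runs straight through the image, foot at (262,87) and cap at (262,268), centred between the fingers. I can descend straight onto it.

Request:
step_arm(targets="0 0.002 0 -0.08 0 0 0;-0.2 0.002 0 -0.16 0 0 0;-0.3 0.002 0 -0.22 0 0 0;-0.3 0.002 0 -0.25 0 0 0;-0.3 0.002 0 -0.257 0 0 0;-0.3 0.002 0 -0.257 0 0 0")

```text
clock: 5.75
eef_pos: [0.445, 0.3194, 0.0025]
tool_rot: [-0.122, 0.993, 0.002, 0.0]
ft_force: [1.7, -0.4, -0.1]
grip_width: 0.0301
grasp_force: 0.0
```

Request:
step_arm(targets="-1 0 0 0 0 0 0;-1 0 0 0 0 0 0;-1 0 0 0 0 0 0;-1 0 0 0 0 0 0;-1 0 0 0 0 0 0")

```text
clock: 6.17
eef_pos: [0.4469, 0.321, 0.0052]
tool_rot: [-0.123, 0.992, 0.004, 0.003]
ft_force: [0.7, -0.6, 5.9]
grip_width: 0.0085
grasp_force: 59.2
```

```bash
python3 - <<'E'
from h import *
st()
E
```

```text
t 6.1667 q [ 0.6212  0.532  -0.2004  0.8292  0.003   0.3749] tcp [0.4469 0.321  0.0052] F [  98.2526  115.7259 -217.1973] ft [ 0.6944 -0.6076  5.873 ] ftF [ 3.0001 -0.8055  5.069 ] w 0.008491472384876943 59.176926612854004
```

The opening reads 8.5 mm on an 11.6 mm barrel with an upward push, so the tips probably pinch above the axis. I'll reopen, go slightly lower and regrip.

Request:
step_arm(targets="-0.5 0 0 0 0 0 0;-0.5 0 0 0 0 0 0;-0.5 0 0 -0.008 0 0 0;-0.5 0 0 -0.008 0 0 0")

```text
clock: 6.5
eef_pos: [0.4455, 0.3203, 0.0002]
tool_rot: [-0.123, 0.992, 0.003, 0.002]
ft_force: [-1.2, -2.3, 9.4]
grip_width: 0.0215
grasp_force: 4.9
```

Request:
step_arm(targets="-1 0 0 0 0 0 0;-1 0 0 0 0 0 0;-1 0 0 0 0 0 0;-1 0 0 0 0 0 0;-1 0 0 0 0 0 0")

```text
clock: 6.92
eef_pos: [0.4463, 0.3195, 0.0005]
tool_rot: [-0.123, 0.992, 0.002, 0.002]
ft_force: [-0.0, -3.7, 10.8]
grip_width: 0.0092
grasp_force: 60.5
```

Request:
step_arm(targets="-1 0 0 0.02 0 0 0;-1 0 0 0.06 0 0 0;-1 0 0 0.12 0 0 0;-1 0 0 0.2 0 0 0;-1 0 0 0.2 0 0 0")

```text
clock: 7.33
eef_pos: [0.449, 0.3229, 0.1065]
tool_rot: [-0.123, 0.992, 0.006, 0.006]
ft_force: [1.1, 0.7, 0.8]
grip_width: 0.009
grasp_force: 58.6
```

```bash
python3 - <<'E'
from h import *
import cv2
st(); i=bot.camera_info('wrist'); im=bot.camera('wrist'); s=bot.camera('side')
p=proj(bot.camera_info('side'),bot.get_obs()['eef_pos']); print(p); u,v=p.astype(int)
c=cv2.resize(s[v-60:v+40,u-50:u+50,::-1],(400,400),interpolation=3); d=cv2.resize(im[60:360,160:360,::-1],(400,600))
cv2.imwrite('pics/w4.png',np.hstack([d,np.vstack([c,np.zeros((200,400,3),np.uint8)])]))
E
```

```text
t 7.3333 q [ 0.6215  0.4153 -0.0851  1.0537  0.0036  0.3748] tcp [0.449  0.3229 0.1065] F [ 158.1931  114.1216 -135.5   ] ft [1.0945 0.7073 0.8246] ftF [ 1.2262 -0.9235  0.1481] w 0.008996660019869946 58.569324016571045
[271.4915 221.7412]
```

View pics/w4.png

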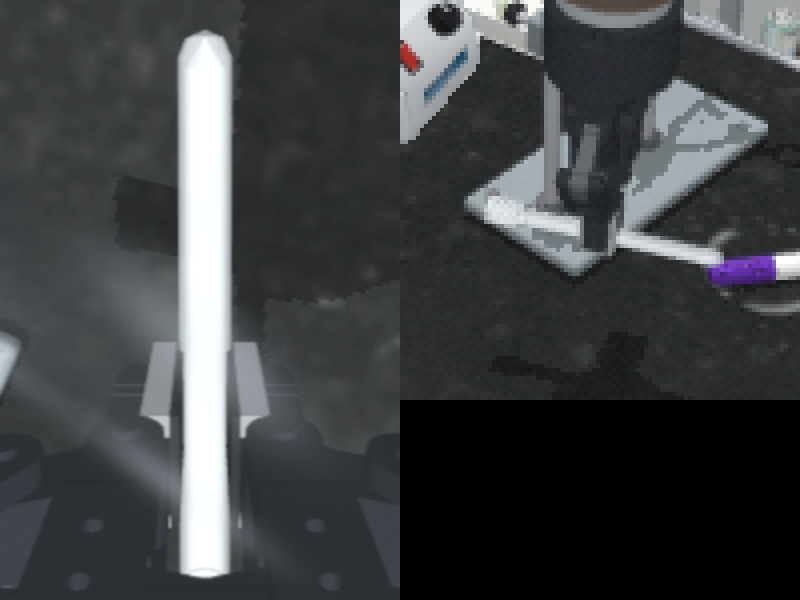

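The tube is held at its middle and nearly level, with the barrel about 6 mm behind the tips and the foot ahead of the camera. I'll carry it to a hover above the seat.

```bash
cat >> h.py <<'E'
def Rs(): f=F(); return np.c_[-f[:,0],f[:,1],-f[:,2]]   # flipped, for the tube
E
python3 - <<'E'
from h import *
t=bot.camera_info('top'); print('V',toF(onz(t,(210+345/6-.4,168+128/6-.4),.205)),'piv',toF(onz(t,(299.6,198.8),.131)))
print(W(104,0,60),W(104,0,100)); delta(W(106,0,60),Rs())
E
```

```text
V [132.2617   0.1982   2.9507] piv [0.7442 0.656  4.7029]
[0.5281 0.1461 0.2355] [0.5233 0.1236 0.2683]
shift [ 0.1638 -0.3468  0.2708] turn [ 0.5763 -0.5671  1.3713] deg 71.63660075912433
```

Request:
step_arm(targets="-1 0 0 0.08 0.1 -0.1 0.2;-1 0 0 0.16 0.15 -0.15 0.4;-1 0 0 0.24 0.2 -0.2 0.55;-1 0 0 0.32 0.3 -0.3 0.7;-1 0 -0.05 0.38 0.35 -0.35 0.85;-1 0.05 -0.1 0.4 0.42 -0.41 1;-1 0.1 -0.15 0.4 0.42 -0.41 1;-1 0.12 -0.2 0.4 0.42 -0.41 1;-1 0.13 -0.25 0.4 0.42 -0.41 1;-1 0.13 -0.25 0.4 0.42 -0.41 1")

```text
clock: 8.27
eef_pos: [0.5109, 0.1905, 0.2965]
tool_rot: [-0.484, 0.846, 0.141, 0.172]
ft_force: [0.5, 0.4, -0.3]
grip_width: 0.0087
grasp_force: 58.7
```

```bash
python3 - <<'E'
from h import *
st(); delta(W(106,0,60),Rs())
E
```

```text
t 8.2667 q [ 0.1441  0.1203 -0.0587  1.1619  0.3892 -0.8495] tcp [0.5109 0.1905 0.2965] F [171.6316  26.0709  87.1014] ft [ 0.4555  0.3902 -0.2948] ftF [ 0.2211 -0.3644 -0.5147] w 0.00869851946130467 58.677449226379395
shift [ 0.0351 -0.0856 -0.1197] turn [ 0.167  -0.1627  0.3806] deg 20.081866489765552
```

Request:
step_arm(targets="-1 0.03 -0.08 0 0.17 -0.16 0.38;-1 0.03 -0.08 0 0.17 -0.16 0.38;-1 0.03 -0.08 0 0.17 -0.16 0.38;-1 0.035 -0.085 -0.06 0.17 -0.16 0.38;-1 0.035 -0.085 -0.12 0.17 -0.16 0.38;-1 0.035 -0.085 -0.12 0.17 -0.16 0.38;-1 0.035 -0.085 -0.12 0.17 -0.16 0.38")

```text
clock: 8.85
eef_pos: [0.5258, 0.1533, 0.2368]
tool_rot: [-0.602, 0.739, 0.194, 0.233]
ft_force: [-0.0, 0.2, 0.5]
grip_width: 0.0088
grasp_force: 58.8
```

```bash
python3 - <<'E'
from h import *
import cv2
st(); delta(W(104,0,30),Rs())
E
```

```text
t 8.85 q [-0.038   0.2329 -0.1406  1.0877  0.6071 -1.3701] tcp [0.5258 0.1533 0.2368] F [110.0844   3.7432  57.2449] ft [-0.0407  0.1982  0.4662] ftF [0.4193 0.081  0.2755] w 0.008769008227129886 58.78969073295593
shift [ 0.0117  0.0193 -0.0516] turn [-0.0075 -0.006  -0.0089] deg 0.5890817347265656
```

Request:
step_arm(targets="-1 0.012 0.019 -0.052 -0.008 -0.006 -0.009;-1 0.012 0.019 -0.052 -0.008 -0.006 -0.009;-1 0.012 0.019 -0.052 -0.008 -0.006 -0.009;-1 0.012 0.019 -0.052 -0.008 -0.006 -0.009")

```text
clock: 9.18
eef_pos: [0.5344, 0.1627, 0.2153]
tool_rot: [-0.601, 0.74, 0.186, 0.237]
ft_force: [1.1, 1.3, 0.3]
grip_width: 0.0085
grasp_force: 58.8
```

```bash
python3 - <<'E'
from h import *
import cv2
st(); delta(W(104,0,8),Rs())
i=bot.camera_info('wrist'); im=bot.camera('wrist'); cv2.imwrite('pics/w5.png',cv2.resize(im[20:320,90:430,::-1],(680,600)))
for p in ((27,9,6),(63,9,6),(63,-10,6),(63,-17,6),(26,0,0),(132,14,4),(132,-14,4),(104-73.5,0,36.5)): print(p,(proj(i,W(*p))-[90,20])*2)
E
```

```text
t 9.1833 q [-0.015   0.2496 -0.1771  1.0006  0.5972 -1.3356] tcp [0.5344 0.1627 0.2153] F [106.7496  -2.7288  33.3377] ft [1.1291 1.2859 0.2648] ftF [ 1.3745 -0.8371 -0.6392] w 0.008454624408926446 58.8190358877182
shift [-0.0002  0.0252 -0.0447] turn [ 0.0009  0.012  -0.0007] deg 0.5411536134848817
(27, 9, 6) [399.2786 100.8204]
(63, 9, 6) [395.0927 255.0679]
(63, -10, 6) [318.1085 254.4329]
(63, -17, 6) [289.7699 254.1991]
(26, 0, 0) [360.2685  97.9191]
(132, 14, 4) [405.9708 503.0928]
(132, -14, 4) [304.6991 502.0552]
(30.5, 0, 36.5) [362.8491 108.6299]
```

View pics/w5.png

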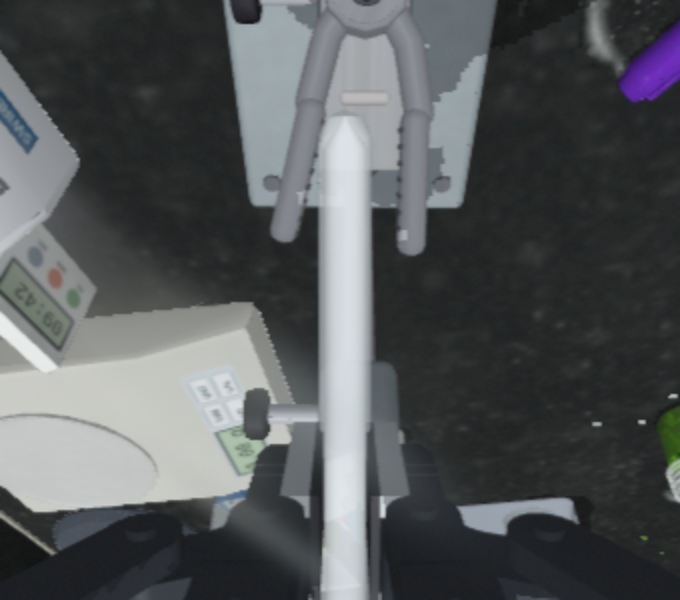

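The jaws are open, with the tips at (285,235) and (412,250). The white stop is at (365,98) and the tube foot at (345,116). The frame needs about +1.3 mm in y; x agrees. I'll correct that and descend.

```bash
python3 - <<'E'
from h import *
json.dump([78.,list(W(0,1.3,0))],open('frame.json','w'))
E
python3 - <<'E'
from h import *
st();delta(W(104,0,12),Rs())
E
```

```text
t 9.2333 q [-0.0154  0.2494 -0.177   1.0003  0.5971 -1.3356] tcp [0.5346 0.1624 0.2154] F [106.6769  -4.326   33.5843] ft [ 0.0226  0.4701 -0.5239] ftF [ 0.08    0.0757 -0.6956] w 0.00889201560151525 58.81879270076752
shift [-0.0042  0.0217 -0.0384] turn [ 0.0011  0.0128 -0.0001] deg 0.5795420808946375
```

Request:
step_arm(targets="-1 -0.004 0.022 -0.038 0 0.012 0;-1 -0.004 0.022 -0.038 0 0.012 0;-1 -0.004 0.022 -0.038 0 0.012 0;-1 -0.004 0.022 -0.038 0 0.012 0")

```text
clock: 9.57
eef_pos: [0.5323, 0.1729, 0.1955]
tool_rot: [-0.6, 0.742, 0.189, 0.233]
ft_force: [0.7, -0.3, 0.1]
grip_width: 0.009
grasp_force: 58.8
```

```bash
python3 - <<'E'
from h import *
st();delta(W(103,0,-5),Rs())
E
```

```text
t 9.5667 q [ 0.0059  0.2658 -0.2096  0.9473  0.5937 -1.3094] tcp [0.5323 0.1729 0.1955] F [103.2874   0.0958  11.6806] ft [ 0.6866 -0.3188  0.1492] ftF [-0.0529 -0.7379  0.2193] w 0.008987947183939641 58.82145345211029
shift [ 0.0041  0.0182 -0.0277] turn [ 0.0014 -0.0009  0.0008] deg 0.0798670745049941
```

Request:
step_arm(targets="-1 0.002 0.009 -0.014 0 0 0;-1 0.004 0.018 -0.027 0 0 0;-1 0.004 0.018 -0.027 0 0 0;-1 0.004 0.018 -0.027 0 0 0")

```text
clock: 9.9
eef_pos: [0.5342, 0.1826, 0.1811]
tool_rot: [-0.6, 0.741, 0.189, 0.233]
ft_force: [0.7, 1.6, 1.0]
grip_width: 0.0091
grasp_force: 58.9
```

```bash
python3 - <<'E'
from h import *
st()
E
```

```text
t 9.9 q [ 0.0249  0.2817 -0.2299  0.8993  0.5915 -1.2874] tcp [0.5342 0.1826 0.1811] F [103.091    0.2718  -5.8337] ft [0.7407 1.5939 1.0356] ftF [ 1.9973 -0.3931 -0.1343] w 0.009105799044451697 58.86427581310272
```

Request:
step_arm(targets="-1 -0.001 -0.003 -0.002 0 0 0;-1 -0.001 -0.005 -0.0034 0 0 0;-1 -0.001 -0.005 -0.0034 0 0 0;-1 -0.001 -0.005 -0.0034 0 0 0")

```text
clock: 10.23
eef_pos: [0.5343, 0.1819, 0.1818]
tool_rot: [-0.6, 0.74, 0.191, 0.236]
ft_force: [1.0, 7.6, 5.3]
grip_width: 0.009
grasp_force: 58.8
```

```bash
python3 - <<'E'
from h import *
st()
E
```

```text
t 10.2333 q [ 0.0207  0.2814 -0.2313  0.8986  0.5977 -1.2932] tcp [0.5343 0.1819 0.1818] F [102.9102   0.0384  -4.8781] ft [1.0086 7.5961 5.3371] ftF [ 9.3194  0.5927 -0.0102] w 0.009042764246922262 58.81153106689453
```

Request:
step_arm(targets="-1 0.001 0.004 0.001 0 0 0;-1 0.001 0.005 -0.002 0 0 0;-1 0.001 0.005 -0.002 0 0 0;-1 0.001 0.005 -0.002 0 0 0")

```text
clock: 10.57
eef_pos: [0.5347, 0.1833, 0.1799]
tool_rot: [-0.6, 0.741, 0.19, 0.235]
ft_force: [-0.2, 4.5, 7.0]
grip_width: 0.0089
grasp_force: 59.1
```

```bash
python3 - <<'E'
from h import *
st()
E
```

```text
t 10.5667 q [ 0.025   0.2831 -0.2329  0.8928  0.594  -1.2873] tcp [0.5347 0.1833 0.1799] F [103.0442  -0.0496  -7.2207] ft [-0.177   4.4719  7.0381] ftF [7.5899 1.1028 3.2774] w 0.008946984146738557 59.08093214035034
```

Request:
step_arm(targets="-0.8 0 0 0 0 0 0;-0.6 0 0 0 0 0 0;-0.4 0 0 0 0 0 0;-0.4 0 0 0 0 0 0;-0.4 0 0 0 0 0 0")

```text
clock: 10.98
eef_pos: [0.5333, 0.1815, 0.1772]
tool_rot: [-0.6, 0.742, 0.189, 0.232]
ft_force: [-0.4, -0.4, 0.4]
grip_width: 0.0257
grasp_force: 0.0
```

Request:
step_arm(targets="-0.4 -0.004 -0.017 0.025 0 0 0;-0.4 -0.01 -0.04 0.06 0 0 0;-0.4 -0.02 -0.08 0.12 0 0 0;-0.4 -0.03 -0.12 0.18 0 0 0;-0.4 -0.03 -0.14 0.21 0 0 0;-0.4 -0.03 -0.14 0.21 0 0 0")

```text
clock: 11.48
eef_pos: [0.5209, 0.1099, 0.287]
tool_rot: [-0.599, 0.742, 0.186, 0.235]
ft_force: [-0.0, -0.4, 0.3]
grip_width: 0.0258
grasp_force: 0.0
```

```bash
python3 - <<'E'
from h import *
import cv2
st()
i=bot.camera_info('wrist'); im=bot.camera('wrist'); cv2.imwrite('pics/w6.png',cv2.resize(im[:,90:430,::-1],(530,600)))
for n in('top','side'): cv2.imwrite(f'pics/{n}1.png',bot.camera(n)[:,:,::-1])
hsv=cv2.cvtColor(im,cv2.COLOR_RGB2HSV); 
for p in ((0,0,5),(26,0,0),(63,9,6),(132,14,4),(132,-14,4),(99,0,0),(148,0,0),(172,0,0)): print(p,proj(i,W(*p)).astype(int))
E
```

```text
t 11.4833 q [-0.1229  0.2001 -0.0448  1.258   0.6061 -1.4607] tcp [0.5209 0.1099 0.287 ] F [103.2801  -1.8531 123.3169] ft [-0.0016 -0.3724  0.3216] ftF [-0.1142 -0.0759  0.4725] w 0.025811084286463396 0.0
(0, 0, 5) [266  44]
(26, 0, 0) [266  83]
(63, 9, 6) [278 134]
(132, 14, 4) [283 220]
(132, -14, 4) [248 220]
(99, 0, 0) [265 179]
(148, 0, 0) [265 236]
(172, 0, 0) [265 263]
```

```bash
python3 - <<'E'
from h import *
delta(W(-50,4,90),Rs());delta(W(-50,4,50),Rs())
E
```

```text
shift [-0.0506 -0.2099 -0.2203] turn [ 0.0019 -0.005   0.0016] deg 0.2527258565138504
shift [-0.0411 -0.165  -0.2858] turn [ 0.0019 -0.005   0.0016] deg 0.2527258565138504
```

Request:
step_arm(targets="0.4 -0.05 -0.21 -0.22 0 0 0;0.8 -0.05 -0.21 -0.22 0 0 0;1 -0.05 -0.21 -0.22 0 0 0;1 -0.05 -0.21 -0.22 0 0 0;1 -0.041 -0.165 -0.286 0 0 0;1 -0.041 -0.165 -0.286 0 0 0;1 -0.041 -0.165 -0.286 0 0 0;1 -0.041 -0.165 -0.286 0 0 0")

```text
clock: 12.3
eef_pos: [0.4979, 0.0304, 0.1399]
tool_rot: [-0.6, 0.741, 0.19, 0.232]
ft_force: [-0.4, -0.5, 0.9]
grip_width: 0.0855
grasp_force: 0.0
```

```bash
python3 - <<'E'
from h import *
import cv2
st();delta(W(-50,4,-20),Rs())
i=bot.camera_info('wrist'); im=bot.camera('wrist')
for p in ((-55,-9,0),(-55,39,0),(-50,4,0),(-71,50,0)): print(p,(proj(i,W(*p))-[56,0])*400/400)
w6=cv2.imread('pics/w6.png')
s=cv2.imread('pics/side1.png'); 
c=cv2.resize(s[120:245,232:332],(240,300),interpolation=3)
a=cv2.resize(w6[0:420,150:350],(240,300),interpolation=3) 
cv2.imwrite('pics/m.png',np.hstack([cv2.resize(im[:,56:456,::-1],(560,538)),np.vstack([a,c])[:538]]))
E
```

```text
t 12.3 q [-0.2932  0.3376 -0.2678  1.0279  0.6067 -1.6742] tcp [0.4979 0.0304 0.1399] F [-48.6224   4.1486  50.1885] ft [-0.3598 -0.5147  0.9005] ftF [0.0428 0.2449 1.0694] w 0.0854875682877447 0.0
shift [ 0.0166  0.0765 -0.1166] turn [ 0.0008 -0.0046 -0.0014] deg 0.22019287326641154
(-55, -9, 0) [183.9416 205.3646]
(-55, 39, 0) [265.6757 205.311 ]
(-50, 4, 0) [206.0864 213.413 ]
(-71, 50, 0) [286.081  178.7878]
```

View pics/m.png

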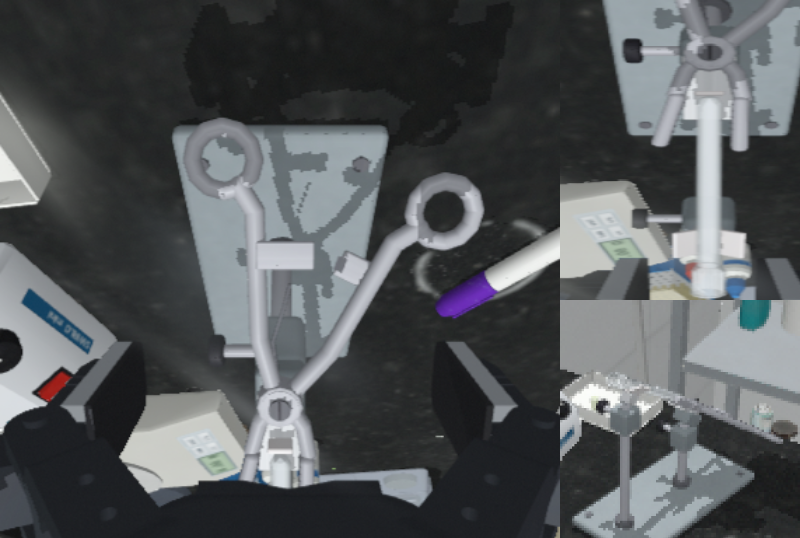

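The wrist view shows the open handles: fixed shank at (258,287), loose one at (362,287), where predicted. The inset shows the tube in the V rest with its foot between the jaws. I'll descend around the shanks.

```bash
python3 - <<'E'
from h import *
delta(W(-45,7.5,50),Rs());delta(W(-45,7.5,-20),Rs())
E
```

```text
shift [-0.007   0.008   0.0021] turn [ 0.0017 -0.0017 -0.0012] deg 0.12081455649588133
shift [ 0.0097  0.0866 -0.1126] turn [ 0.0017 -0.0017 -0.0012] deg 0.12081455649588133
```

Request:
step_arm(targets="1 -0.007 0.008 0.002 0 0 0;1 -0.004 0.022 -0.02 0 0 0;1 -0.001 0.04 -0.045 0 0 0;1 0.004 0.06 -0.075 0 0 0;1 0.009 0.082 -0.107 0 0 0;1 0.01 0.087 -0.113 0 0 0;1 0.01 0.087 -0.113 0 0 0")

```text
clock: 12.93
eef_pos: [0.5028, 0.074, 0.0838]
tool_rot: [-0.601, 0.741, 0.19, 0.232]
ft_force: [0.7, -0.2, -0.2]
grip_width: 0.0851
grasp_force: 0.0
```

```bash
python3 - <<'E'
from h import *
st();delta(W(-45,4.5,-20),Rs())
E
```

```text
t 12.9333 q [-0.2025  0.3891 -0.368   0.8122  0.6092 -1.564 ] tcp [0.5028 0.074  0.0838] F [-45.0174   8.4314 -20.8363] ft [ 0.6861 -0.1674 -0.2123] ftF [-0.139  -0.7059 -0.1618] w 0.08510420883717518 0.0
shift [ 0.0075 -0.0025  0.0014] turn [ 0.0014 -0.0034 -0.0017] deg 0.18346881065158963
```

Request:
step_arm(targets="0.6 0 0 0 0 0 0;0.4 0.004 -0.001 0 0 0 0;0.3 0.008 -0.002 0.001 0 0 0;0.2 0.008 -0.002 0.001 0 0 0;0.1 0.008 -0.002 0.001 0 0 0;0 0.008 -0.002 0.001 0 0 0;0 0.008 -0.002 0.001 0 0 0;0 0.008 -0.002 0.001 0 0 0")

```text
clock: 13.6
eef_pos: [0.5058, 0.0717, 0.0842]
tool_rot: [-0.599, 0.742, 0.19, 0.232]
ft_force: [-6.9, -1.6, 3.3]
grip_width: 0.0423
grasp_force: 2.8
```

Request:
step_arm(targets="-0.05 0 0 0 0 0 0;-0.05 0 0 0 0 0 0;-0.09 0 0 0 0 0 0;-0.09 0 0 0 0 0 0")

```text
clock: 13.93
eef_pos: [0.505, 0.0717, 0.0839]
tool_rot: [-0.599, 0.743, 0.191, 0.231]
ft_force: [-8.5, -2.1, 2.5]
grip_width: 0.0391
grasp_force: 3.5
```

```bash
python3 - <<'E'
from h import *
st()
E
```

```text
t 13.9333 q [-0.2059  0.3947 -0.3581  0.8213  0.6084 -1.5642] tcp [0.505  0.0717 0.0839] F [-46.484    5.8235 -19.7678] ft [-8.5495 -2.0904  2.4808] ftF [-1.7081  7.928   4.2245] w 0.03907975164790967 3.4869785606861115
```

Request:
step_arm(targets="-0.13 0.001 0 0 0 0 0;-0.13 0.002 0 0 0 0 0;-0.16 0.002 0 0 0 0 0;-0.16 0.002 0 0 0 0 0")

```text
clock: 14.27
eef_pos: [0.506, 0.0714, 0.0838]
tool_rot: [-0.599, 0.743, 0.191, 0.231]
ft_force: [-7.8, -3.8, 1.7]
grip_width: 0.0364
grasp_force: 6.3
```

Request:
step_arm(targets="-0.18 0 0 0 0 0 0;-0.18 0 0 0 0 0 0;-0.2 0 0 0 0 0 0;-0.2 0 0 0 0 0 0;-0.2 0 0 0 0 0 0")

```text
clock: 14.68
eef_pos: [0.5066, 0.0711, 0.0838]
tool_rot: [-0.599, 0.743, 0.19, 0.231]
ft_force: [-7.0, -3.0, 2.6]
grip_width: 0.0345
grasp_force: 10.4
```

```bash
python3 - <<'E'
from h import *
st()
E
```

```text
t 14.6833 q [-0.2059  0.3963 -0.3549  0.8212  0.6071 -1.5642] tcp [0.5066 0.0711 0.0838] F [-46.7755   4.1138 -19.6472] ft [-7.0213 -2.9684  2.6287] ftF [-2.0665  6.2507  4.656 ] w 0.03454097740942567 10.36923810839653
```

Request:
step_arm(targets="-0.22 0 0 0 0 0 0;-0.22 0 0 0 0 0 0;-0.24 0 0 0 0 0 0;-0.24 0 0 0 0 0 0;-0.24 0 0 0 0 0 0")

```text
clock: 15.1
eef_pos: [0.5073, 0.0708, 0.084]
tool_rot: [-0.599, 0.743, 0.189, 0.231]
ft_force: [-5.7, -3.6, 1.4]
grip_width: 0.0325
grasp_force: 13.0
```

Request:
step_arm(targets="-0.26 0 0 0 0 0 0;-0.26 0 0 0 0 0 0;-0.26 0 0 0 0 0 0")

```text
clock: 15.35
eef_pos: [0.5076, 0.0707, 0.084]
tool_rot: [-0.599, 0.743, 0.189, 0.231]
ft_force: [-5.4, -3.8, 1.2]
grip_width: 0.0316
grasp_force: 15.3
```

Request:
step_arm(targets="-0.2 0 0 0 0 0 0;-0.16 0 0 0 0 0 0;-0.12 0 0 0 0 0 0;-0.12 0 0 0 0 0 0;-0.12 0 0 0 0 0 0")

```text
clock: 15.77
eef_pos: [0.5064, 0.0726, 0.0846]
tool_rot: [-0.599, 0.742, 0.191, 0.232]
ft_force: [-7.7, 1.2, 3.7]
grip_width: 0.0377
grasp_force: 3.9
```

```bash
python3 - <<'E'
from h import *
st()
E
```

```text
t 15.7667 q [-0.2049  0.3959 -0.3551  0.8221  0.6109 -1.5635] tcp [0.5064 0.0726 0.0846] F [-45.1022   4.6492 -19.8009] ft [-7.6864  1.1604  3.6838] ftF [1.7336 7.7597 3.2832] w 0.03773552584981047 3.8949058949947357
```

Request:
step_arm(targets="-0.07 0 0 0 0 0 0;-0.03 0 0 0 0 0 0;0 0 0 0 0 0 0;0 0 0 0 0 0 0")

```text
clock: 16.1
eef_pos: [0.5076, 0.0725, 0.0851]
tool_rot: [-0.599, 0.742, 0.191, 0.233]
ft_force: [-5.0, 2.3, 4.0]
grip_width: 0.0426
grasp_force: 2.9
```

The handle follows the fingers back out, so nothing caught. The steady force of about +4 N along the slant normal says the pads, which swing forward as they close, drag the handle down. I'll reopen to free it, then close again while raising the tool to compensate.

Request:
step_arm(targets="0.15 0 0 0 0 0 0;0.3 0 0 0 0 0 0;0.45 0 0 0 0 0 0;0.6 0 0 0 0 0 0;0.6 0 0 0 0 0 0;0.6 0 0 0 0 0 0")

```text
clock: 16.6
eef_pos: [0.5086, 0.0721, 0.0842]
tool_rot: [-0.6, 0.742, 0.189, 0.233]
ft_force: [-1.3, 3.0, 1.0]
grip_width: 0.0681
grasp_force: 1.4
```

```bash
python3 - <<'E'
from h import *
st(); delta(W(-45,4.5,-20),Rs())
E
```

```text
t 16.6 q [-0.2042  0.3973 -0.3534  0.8175  0.6095 -1.5635] tcp [0.5086 0.0721 0.0842] F [-45.3754   2.3587 -20.1432] ft [-1.252   3.0017  0.9697] ftF [ 2.7481  1.8488 -0.7404] w 0.06805694080556166 1.4162462577223778
shift [-0.0041  0.0013  0.0007] turn [ 0.0012 -0.0023  0.0009] deg 0.1246954017448461
```

Request:
step_arm(targets="0.9 -0.007 0.002 0.001 0 0 0;0.9 -0.007 0.002 0.001 0 0 0;0.9 -0.007 0.002 0.001 0 0 0;0.9 -0.007 0.002 0.001 0 0 0")

```text
clock: 16.93
eef_pos: [0.5054, 0.0725, 0.0847]
tool_rot: [-0.6, 0.742, 0.189, 0.233]
ft_force: [0.7, 0.1, 0.6]
grip_width: 0.081
grasp_force: 0.0
```

Request:
step_arm(targets="0.5 0 0 0 0 0 0;0.3 0 -0.001 0.001 0 0 0;0.2 0.002 -0.002 0.003 0 0 0;0.1 0.003 -0.003 0.004 0 0 0;0 0.004 -0.004 0.006 0 0 0;-0.1 0.005 -0.005 0.007 0 0 0;-0.1 0.005 -0.005 0.008 0 0 0;-0.1 0.005 -0.005 0.008 0 0 0")

```text
clock: 17.6
eef_pos: [0.5044, 0.0705, 0.0867]
tool_rot: [-0.599, 0.743, 0.191, 0.23]
ft_force: [-6.2, -0.1, -2.5]
grip_width: 0.0386
grasp_force: 7.3
```

```bash
python3 - <<'E'
from h import *
st()
E
```

```text
t 17.6 q [-0.2078  0.3912 -0.3533  0.833   0.6068 -1.568 ] tcp [0.5044 0.0705 0.0867] F [-45.907    6.1483 -16.6951] ft [-6.156  -0.0765 -2.5208] ftF [-2.5557  6.0056 -1.2879] w 0.038611298886170056 7.263044491410255
```

Request:
step_arm(targets="-0.14 0.001 0 0 0 0 0;-0.17 0.002 -0.001 0.001 0 0 0;-0.2 0.002 -0.001 0.001 0 0 0;-0.23 0.002 -0.001 0.001 0 0 0;-0.25 0.002 -0.001 0.001 0 0 0;-0.25 0.002 -0.001 0.001 0 0 0;-0.25 0.002 -0.001 0.001 0 0 0")

```text
clock: 18.18
eef_pos: [0.5075, 0.0703, 0.0887]
tool_rot: [-0.6, 0.742, 0.19, 0.232]
ft_force: [-4.3, 1.2, -3.3]
grip_width: 0.0324
grasp_force: 10.8
```

Request:
step_arm(targets="-0.2 0 0 0 0 0 0;-0.16 0 0 0 0 0 0;-0.12 0 0 0 0 0 0;-0.08 0 0 0 0 0 0;-0.04 0 0 0 0 0 0;0 0 0 0 0 0 0;0 0 0 0 0 0 0")

```text
clock: 18.77
eef_pos: [0.5099, 0.0696, 0.0899]
tool_rot: [-0.6, 0.742, 0.188, 0.234]
ft_force: [-0.2, 0.2, -0.1]
grip_width: 0.0428
grasp_force: 0.0
```

```bash
python3 - <<'E'
from h import *
st()
E
```

```text
t 18.7667 q [-0.2086  0.3906 -0.3448  0.8327  0.6093 -1.5686] tcp [0.5099 0.0696 0.0899] F [-43.8871   0.6204 -14.2154] ft [-0.1652  0.2079 -0.1164] ftF [ 0.0717  0.2048 -0.1923] w 0.0427996829505448 0.0
```

Caught: the fingers are free at 42.8 mm with no force on them. I'll open wider, retreat, and check numerically.

Request:
step_arm(targets="0.3 0 0 0 0 0 0;0.5 0 0 0 0 0 0;0.5 -0.004 -0.017 0.025 0 0 0;0.5 -0.012 -0.056 0.082 0 0 0;0.5 -0.02 -0.09 0.13 0 0 0;0.5 -0.03 -0.14 0.2 0 0 0;0.5 -0.03 -0.16 0.24 0 0 0;0.5 -0.03 -0.16 0.24 0 0 0;0.5 -0.03 -0.16 0.24 0 0 0")

```text
clock: 19.52
eef_pos: [0.4946, -0.0111, 0.2104]
tool_rot: [-0.6, 0.742, 0.187, 0.234]
ft_force: [-0.3, -0.4, -0.3]
grip_width: 0.0637
grasp_force: 0.0
```

```bash
python3 - <<'E'
from h import *
import cv2
st()
i=bot.camera_info('wrist'); im=bot.camera('wrist'); cv2.imwrite('pics/w7.png',im[:,:,::-1])
g=cv2.cvtColor(im,cv2.COLOR_RGB2GRAY)
for x in (-45,-55):   # brightness profile across the shanks
    ys=np.arange(-25,56,1.); print(x,[ (int(y),int(g[tuple(proj(i,W(x,y,0)).astype(int)[::-1])])) for y in ys[::2]])
# tube: compare side and top images before / after closing
for n in('top','side'):
    a=cv2.imread(f'pics/{n}1.png'); b=bot.camera(n)[:,:,::-1]; cv2.imwrite(f'pics/{n}2.png',b); j=bot.camera_info(n)
    d=cv2.absdiff(a,b).max(2)
    for q in ((99,0,3),(115,0,3),(155,0,6),(165,0,6),(176,0,6)):
        u,v=proj(j,W(*q)).astype(int); print(n,q,(u,v),'before',a[v,u],'after',b[v,u])
E
```

```text
t 19.5167 q [-0.3759  0.2936 -0.1277  1.2609  0.5995 -1.7701] tcp [ 0.4946 -0.0111  0.2104] F [-42.0814  -1.1998 131.5586] ft [-0.3102 -0.3754 -0.3405] ftF [-0.5489  0.2254 -0.0313] w 0.06372858690416895 0.0
-45 [(-25, 144), (-23, 145), (-21, 145), (-19, 146), (-17, 146), (-15, 146), (-13, 137), (-11, 166), (-9, 177), (-7, 158), (-5, 100), (-3, 91), (-1, 101), (1, 92), (3, 85), (5, 127), (7, 98), (9, 98), (11, 93), (13, 152), (15, 173), (17, 161), (19, 124), (21, 94), (23, 95), (25, 144), (27, 144), (29, 143), (31, 143), (33, 142), (35, 135), (37, 89), (39, 32), (41, 30), (43, 31), (45, 34), (47, 34), (49, 39), (51, 42), (53, 42), (55, 39)]
-55 [(-25, 143), (-23, 143), (-21, 144), (-19, 146), (-17, 146), (-15, 145), (-13, 133), (-11, 159), (-9, 175), (-7, 154), (-5, 105), (-3, 91), (-1, 100), (1, 101), (3, 83), (5, 94), (7, 96), (9, 97), (11, 97), (13, 113), (15, 153), (17, 174), (19, 162), (21, 102), (23, 97), (25, 143), (27, 142), (29, 142), (31, 143), (33, 143), (35, 142), (37, 119), (39, 41), (41, 35), (43, 32), (45, 34), (47, 35), (49, 36), (51, 45), (53, 49), (55, 40)]
top (99,
[... 174 characters left out ...]
5, 0, 6) (np.int64(261), np.int64(187)) before [222 221 217] after [178 177 172]
top (165, 0, 6) (np.int64(258), np.int64(186)) before [208 207 201] after [203 201 194]
top (176, 0, 6) (np.int64(255), np.int64(185)) before [191 189 183] after [194 193 184]
side (99, 0, 3) (np.int64(270), np.int64(155)) before [148 148 145] after [134 132 127]
side (115, 0, 3) (np.int64(267), np.int64(153)) before [142 144 142] after [143 145 143]
side (155, 0, 6) (np.int64(259), np.int64(149)) before [148 148 146] after [149 149 146]
side (165, 0, 6) (np.int64(257), np.int64(149)) before [148 149 146] after [167 166 162]
side (176, 0, 6) (np.int64(254), np.int64(148)) before [142 142 140] after [140 139 137]
```

```bash
python3 - <<'E'
from h import *
import cv2
j=bot.camera_info('top')
for f in ('top0','top1','top2'):
    g=cv2.imread(f'pics/{f}.png',0).astype(np.float32)
    for x in (75,90,110,160):
        v=[int(cv2.getRectSubPix(g,(1,1),tuple(map(float,proj(j,W(x,y,4)))))[0,0]) for y in range(-24,25,3)]; print(f,x,v)
    ax=[int(cv2.getRectSubPix(g,(1,1),tuple(map(float,proj(j,W(x,0,4)))))[0,0]) for x in range(145,196,3)]; print(f,'axis 145..',ax)
E
```

```text
top0 75 [174, 176, 177, 175, 175, 175, 178, 179, 177, 176, 176, 177, 178, 178, 177, 153, 109]
top0 90 [172, 176, 180, 177, 175, 176, 176, 177, 179, 180, 180, 180, 179, 177, 178, 179, 179]
top0 110 [166, 175, 174, 174, 175, 178, 178, 177, 177, 177, 177, 179, 179, 177, 178, 179, 179]
top0 160 [40, 99, 168, 151, 159, 155, 134, 160, 161, 154, 171, 138, 113, 137, 71, 80, 73]
top0 axis 145.. [221, 229, 229, 201, 173, 161, 164, 152, 145, 158, 174, 173, 173, 172, 158, 110, 33]
top1 75 [166, 167, 169, 169, 170, 169, 171, 199, 222, 203, 174, 169, 168, 160, 125, 102, 101]
top1 90 [165, 166, 170, 168, 167, 169, 165, 191, 223, 208, 171, 165, 168, 142, 104, 123, 170]
top1 110 [159, 166, 167, 168, 169, 167, 158, 193, 228, 219, 157, 169, 171, 172, 172, 170, 169]
top1 160 [40, 93, 160, 144, 151, 150, 156, 177, 227, 225, 191, 118, 99, 123, 66, 79, 69]
top1 axis 145.. [222, 224, 214, 215, 223, 227, 206, 210, 217, 220, 205, 205, 201, 177, 150, 103, 34]
top2 75 [174, 176, 177, 177, 176, 177, 174, 175, 199, 224, 218, 188, 176, 178, 178, 152, 107]
top2 90 [173, 175, 176, 177, 175, 176, 176, 172, 198, 228, 214, 180, 175, 177, 177, 178, 170]
top2 110 [168, 173, 172, 176, 177, 177, 178, 171, 202, 232, 226, 168, 175, 180, 178, 179, 177]
top2 160 [44, 100, 168, 152, 160, 156, 139, 203, 219, 239, 230, 168, 133, 94, 66, 84, 73]
top2 axis 145.. [204, 211, 220, 213, 202, 219, 204, 214, 214, 222, 216, 208, 170, 166, 158, 109, 33]
```

The loose shank sits at the second-tooth position (centres 26 mm apart). The tube is clamped against the fixed jaw, lies in the V rest, and the robot is clear.

```bash
python3 -c "
from workcell import bot; print(bot.job_done())"
```

```text
the job is handed in; nothing more can be done
None
```

I handed the job in at about 20 s of the 72 s: the forceps were released and sprang open, the tube was laid in the V rest with its foot at the stop, and the handles were squeezed until the ratchet held, on the second tooth by measurement; the first squeeze did not catch, the second did.

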